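Change the batch in the vacuum dryer

TASK

Change the batch in the vacuum dryer: lift the clear lid off the round steel chamber by its knob and set it down flat on the bench, clear of the unit, move the two dried transformers from the chamber into the shallow metal tray, and put every damp transformer that stands on the bench on the chamber floor, none on top of another. Then put the lid back so that it sits flat and fully home on the rim, and only after that start the pump: pull the black knob on the front of the grey pump box straight out as far as it goes and let it spring back home. Leave the copper spool, the tape and the nippers where they are.

Things in the scene. Friction and masses are not known exactly. Their poses are not given: they have to be found in the camera images.
- vacuum_dryer: vacuum drying unit, fixed to the bench: an open round stainless chamber (outer diameter 197 mm, inner 183 mm, floor 14 mm and rim 76 mm above the bench) with a grey pump box on its right. Origin on the bench under the chamber's axis; z up, x to the back of the unit, y to its left
- pump_box (a point): centre of the pump box's top, 80 mm above the bench and 165 mm from the chamber's axis along the unit's -y; axes as the unit's. The box is 130 x 110 x 80 mm (x, y, z), its front face looks along -x; a small gauge on it reaches 112 mm above the bench
- chamber_floor (a point): centre of the chamber's inner floor, 14 mm above the bench; axes as the unit's
- chamber_rim (a point): centre of the chamber's mouth at rim height, 76 mm above the bench, 62 mm above the floor; axes as the unit's
- start_knob (a joint): pull-to-start knob on the pump box's front, how far it is pulled out in m: 0 at rest, 0.015 at its outer stop; a spring (2.4 N at rest, 8.4 N fully out) draws it home when let go; the pump starts at 0.011
- start_knob_grip (a point): middle of the start knob's black head, on its axis, 46 mm above the bench, moving with it; the unit's axes, so it pulls out along this frame's -x. The head is round about that level axis, 25 mm long, 23 mm in diameter at the pump end, 27 mm in the middle, 30 mm at the outer end; 8 mm of thin stem shows behind it at rest
- chamber_lid: clear round plastic lid, 0.42 kg, 200 mm across, 10 mm thick, loose on the rim; z up. Origin at the centre of its sealing face (underside of the plate), at rim height when seated. Below it a spigot 173 mm across stands down 5 mm into the chamber's mouth with 5 mm of play all round; on the bench it rests on the spigot, origin 5 mm up
- lid_knob (a point): the lid's black knob, on the lid's axis 33 mm above its origin: round, 32 mm across, from 18 to 46 mm above the origin, on a 16 mm stem; the plate's top is 10 mm above the origin
- dry_tray: shallow open tray of sheet metal, fixed to the bench, for the dried transformers: 150 x 110 x 22 mm (x, y, z), walls and floor 3 mm. Origin at the centre of its underside; x along its long side
- tray_floor (a point): centre of the tray's inner floor, 3 mm above the bench; axes as the tray's
- dried_transformer_1: dried transformer, one of two, in the chamber under the lid at the start; 160 g. Dark laminated core 18 x 42 x 36 mm (x, y, z), copper winding standing out to 34 mm along x. Origin at its middle, 18 mm above what it stands on; z up. Best held by the core's two end faces, 42 mm apart along its y
- dried_transformer_2: dried transformer, one of two, in the chamber under the lid at the start; 160 g. Dark laminated core 18 x 42 x 36 mm (x, y, z), copper winding standing out to 34 mm along x. Origin at its middle, 18 mm above what it stands on; z up. Best held by the core's two end faces, 42 mm apart along its y
- damp_transformer_1: damp, newly rewound transformer, standing on the bench right of the unit at the start, one of up to four (may be absent); made just like the dried ones: 160 g, core 18 x 42 x 36 mm (x, y, z), winding out to 34 mm along x. Origin at its middle, 18 mm above what it stands on; z up. Best held by the core's two end faces, 42 mm apart along its y
- damp_transformer_2: damp, newly rewound transformer, standing on the bench right of the unit at the start, one of up to four (may be absent); made just like the dried ones: 160 g, core 18 x 42 x 36 mm (x, y, z), winding out to 34 mm along x. Origin at its middle, 18 mm above what it stands on; z up. Best held by the core's two end faces, 42 mm apart along its y
- damp_transformer_3: damp, newly rewound transformer, standing on the bench right of the unit at the start, one of up to four (may be absent); made just like the dried ones: 160 g, core 18 x 42 x 36 mm (x, y, z), winding out to 34 mm along x. Origin at its middle, 18 mm above what it stands on; z up. Best held by the core's two end faces, 42 mm apart along its y
- damp_transformer_4: damp, newly rewound transformer, standing on the bench right of the unit at the start, one of up to four (may be absent); made just like the dried ones: 160 g, core 18 x 42 x 36 mm (x, y, z), winding out to 34 mm along x. Origin at its middle, 18 mm above what it stands on; z up. Best held by the core's two end faces, 42 mm apart along its y
- copper_spool: small spool of copper wire, 30 mm across and 30 mm high, loose, to be left alone; origin at the centre of its underside
- tape_roll: roll of black tape, 55 mm across and 19 mm high, loose, to be left alone; origin at the centre of its underside
- nippers: red-handled flush cutters, 116 x 72 x 15 mm, loose, to be left alone; origin under their middle

How it is judged (in metres and radians):
On the way, in this order (a step that is already met when the one before it is completed fails the run):
1. the lid is set down flat on the bench, clear of the unit, and let go (horizontal distance between chamber_lid and chamber_floor above 0.19 m and height (world z) of chamber_lid below 0.016 m and angle between chamber_lid's own z axis and vertical below 0.08 rad and contact force between the fingers and chamber_lid below 0.3 N and linear speed of chamber_lid below 0.03 m/s), for 0.2 s.
2. with the lid off, both dried transformers are let go in the tray and every damp one inside the chamber, on its floor (x of dried_transformer_1 in the frame of tray_floor between -0.066 and 0.066 m and y of dried_transformer_1 in the frame of tray_floor between -0.046 and 0.046 m and z of dried_transformer_1 in the frame of tray_floor between 0.003 and 0.032 m and contact force between the fingers and dried_transformer_1 below 0.3 N and x of dried_transformer_2 in the frame of tray_floor between -0.066 and 0.066 m and y of dried_transformer_2 in the frame of tray_floor between -0.046 and 0.046 m and z of dried_transformer_2 in the frame of tray_floor between 0.003 and 0.032 m and contact force between the fingers and dried_transformer_2 below 0.3 N and horizontal distance between each of damp_transformer_1, damp_transformer_2, damp_transformer_3, damp_transformer_4 and chamber_floor below 0.088 m and z of damp_transformer_1 in the frame of chamber_floor between 0.003 and 0.032 m and contact force between the fingers and damp_transformer_1 below 0.3 N and z of damp_transformer_2 in the frame of chamber_floor between 0.003 and 0.032 m and contact force between the fingers and damp_transformer_2 below 0.3 N and z of damp_transformer_3 in the frame of chamber_floor between 0.003 and 0.032 m and contact force between the fingers and damp_transformer_3 below 0.3 N and z of damp_transformer_4 in the frame of chamber_floor between 0.003 and 0.032 m and contact force between the fingers and damp_transformer_4 below 0.3 N and horizontal distance between chamber_lid and chamber_floor above 0.05 m), for 0.2 s.
3. the lid is back, flat and fully home on the rim, and let go (horizontal distance between chamber_lid and chamber_rim below 0.0075 m and z of chamber_lid in the frame of chamber_rim between -0.004 and 0.003 m and angle between chamber_lid's own z axis and vertical below 0.025 rad and contact force between the fingers and chamber_lid below 0.3 N), for 0.2 s.
4. with the lid on, the start knob is pulled out (11 mm or more of its 15 mm) (horizontal distance between chamber_lid and chamber_rim below 0.0075 m and z of chamber_lid in the frame of chamber_rim between -0.004 and 0.003 m and angle between chamber_lid's own z axis and vertical below 0.025 rad and value of joint start_knob above 0.011 m), for 0.2 s.
At the end, for the whole second after the job is handed in: dried transformers on the tray's floor (middle within 66 mm of its centre lengthwise, 46 mm across), damp ones on the chamber floor (within 88 mm of its axis), none stacked, lid seated on the rim (7.5 mm, 3 mm in height, 0.025 rad), knob pulled and back within 2 mm of rest; all still and let go (x of dried_transformer_1 in the frame of tray_floor between -0.066 and 0.066 m and y of dried_transformer_1 in the frame of tray_floor between -0.046 and 0.046 m and z of dried_transformer_1 in the frame of tray_floor between 0.003 and 0.032 m and x of dried_transformer_2 in the frame of tray_floor between -0.066 and 0.066 m and y of dried_transformer_2 in the frame of tray_floor between -0.046 and 0.046 m and z of dried_transformer_2 in the frame of tray_floor between 0.003 and 0.032 m and horizontal distance between each of damp_transformer_1, damp_transformer_2, damp_transformer_3, damp_transformer_4 and chamber_floor below 0.088 m and z of damp_transformer_1 in the frame of chamber_floor between 0.003 and 0.032 m and z of damp_transformer_2 in the frame of chamber_floor between 0.003 and 0.032 m and z of damp_transformer_3 in the frame of chamber_floor between 0.003 and 0.032 m and z of damp_transformer_4 in the frame of chamber_floor between 0.003 and 0.032 m and horizontal distance between chamber_lid and chamber_rim below 0.0075 m and z of chamber_lid in the frame of chamber_rim between -0.004 and 0.003 m and angle between chamber_lid's own z axis and vertical below 0.025 rad and value of joint start_knob below 0.002 m and linear speed of each of chamber_lid, damp_transformer_1, damp_transformer_2, damp_transformer_3, damp_transformer_4, dried_transformer_1, dried_transformer_2 below 0.02 m/s); the robot touches nothing.
It fails at once if the start knob is pulled out (more than 6 mm) while the lid is not on the chamber (value of joint start_knob above 0.006 m and not (horizontal distance between chamber_lid and chamber_rim below 0.0075 m and z of chamber_lid in the frame of chamber_rim between -0.004 and 0.003 m and angle between chamber_lid's own z axis and vertical below 0.025 rad)).
It fails at once if the spool, the tape or the nippers are moved more than 30 mm (distance of any of copper_spool, tape_roll, nippers from where it was at the start of the episode above 0.03 m).
Of damp_transformer_1, damp_transformer_2, damp_transformer_3, damp_transformer_4 only 2 to 4 are there at a start; the rules pass over those that are not, and their reading is None.
At some moment in a run one of damp_transformer_1, damp_transformer_2, damp_transformer_3, damp_transformer_4, dried_transformer_1, dried_transformer_2 may be knocked a few centimetres aside while the robot is not near it.
Once in a run the grip may slacken for a moment while it holds something.
It also fails if it takes over 210 s, if anything falls off the work surface, if the arm or the gripper's body presses on something with over 40 N, if the wrist force passes 120 N, or if a joint passes its speed limit or range.

ROBOT

A 6-joint arm with a two-finger parallel gripper is mounted at the origin on the work surface; the furniture and walls round the work are solid. World frame = base frame: x ahead of the robot, y to its left, z up, the work surface at z = 0. Lengths are in mm, angles in rad, forces in N, time in s.
With the tool pointing down it reaches from about 250 to 775 mm from the base axis. Payload 4 kg.
Tool frame: the origin (TCP) lies between the finger pads; the fingertips stand manip.tips_ahead ahead of it and the grasp point (between the pads) lies 3 mm ahead of it (manip.tips_ahead is the distance from the TCP to the fingertips, in mm); z points along the fingers, y is the line along which they close (so a half turn about z gives the same grasp; the last joint's range is limited). The gripper opens to 94 mm and grips with 3 to 60 N. Pads are 16 mm wide; open, the fingers measure 119 mm over their backs; the gripper's body (75 mm by 177 mm) begins 78 mm behind the grasp point.
Start: joints at [-0.103, 0.087, 1.371, -0, 1.684, -0.103], TCP at [550.016, -0.006, 227.506] pointing down, gripper open.
Joint ranges: [-3.1, 3.1], [-0.76, 2.03], [0.27, 2.55], [-1.08, 4.22], [0.17, 2.65], [-2.57, 2.57]. Speed limits (rad/s): [2.79, 2.79, 3.14, 3.14, 3.14, 3.14].

INTERFACE

Orientations are given as a unit quaternion [x, y, z, w].
In Python, from rig import manip gives the robot as it stands.
- The arm moves only by the tool servo_tool, never from a script. Its argument "motion" is a list of rows, each a list of 3 entries, a list of its own where there are three numbers: the turn, a rotation vector about the tool's x, y, z in rad, then the shift along the tool's x, y, z in m, then the finger opening in m, from 0 to 0.094. In form: [[[rx, ry, rz], [tx, ty, tz], grip], ...]. A call has 1 to 10 rows; each row shifts and turns the commanded pose from where the row before left it, along the tool's axes as they then stand; what a row does not reach is not made up. A row lasts 1/8 s, in which the tool goes at most 62.5 mm and 10.7 degrees, less where a joint would pass 70% of its speed; a pose out of reach is approached as far as the arm can. A call is refused whole if a number of a shift passes 0.0625 or a number of a turn 0.188, either way. A call with a gripper value outside its range is refused whole. The fingers move at their own pace and stop on an object; "force" is the grip in N (left out, the last holds). Time passes only in rows, so rows that do not move let the fingers close. It gives the time, the measured TCP pose, the force, the opening and the grip force at its end, in the units of the state.
- manip.get_state(): the state, without advancing time (a new reading comes with each control period).
- manip.camera(name): name is "scene" or "side" or "wrist"; returns the picture (384x512x3 uint8, red, green, blue); there is no depth.
- manip.camera_params(name): a dict with "fovy" (degrees; the focal length in pixels is half the picture's height over the tangent of half this angle, whatever the lens; pixels are square), "cx", "cy" (the principal point, pixels), "position" and "orientation" of the camera in the world. Camera axes: x right, y down, z forward; pixel columns grow to the right and rows downward; lengths in mm; the calibration is good to about 2 mm. A picture is of the moment at which its call begins: read the wrist's pose just before it. camera_params takes no time and is no camera call; for the wrist camera it gives the pose at the moment of the call.
- manip.finish_job(): hands the job in; it is judged then, once.
The state is a dict: "time_s": time; "qpos": joint angles; "qvel": joint speeds; "joint_efforts": joint torques, N m; "ee_pos": TCP position; "ee_rot": TCP orientation; "wrist_force": force on the tool from outside, world axes, zero at the start; "wrist_torque": the same for the moment, N m; "width": finger opening in mm; "grasp_force": force on a finger pad.
Only numpy, scipy, OpenCV 4.12 (cv2) and the standard library are available. Lean on these libraries where they do the work, as an engineer would, in place of code of your own. Each camera call takes 0.05 s, during which the arm holds its last target. There are 200 camera calls.

## Working session

There is one attempt and no reset: what is moved stays moved. The work goes in short steps, Python scripts to look and compute and a tool call to move; the robot and the scene stay as the last step left them, time stands still between calls to the robot, and variables do not carry over. Pictures are saved under pics/ and viewed, at most 14 in all, crops included, and the job is handed in when it is done.

Besides the shell and the picture viewer there is one more tool, called after "Call:" as name(argument=value, ...) on one line, values as JSON. servo_tool: Moves the arm, as the interface text tells. Its arguments: {"type":"object","properties":{"motion":{"type":"array"},"force":{"type":"number"}},"required":["motion"]}

```bash
ls; mkdir -p pics
cat > h.py <<'E'
import numpy as np, cv2
from scipy.spatial.transform import Rotation as R
from rig import manip
def snap(n,f):
    p=manip.camera_params(n); im=manip.camera(n)
    cv2.imwrite(f'pics/{f}.png',cv2.cvtColor(im,cv2.COLOR_RGB2BGR)); return p,im
def fl(p): return 192/np.tan(np.radians(p['fovy'])/2)
def ray(p,u,v,z):
    f=fl(p); d=R.from_quat(p['orientation']).apply([(u-p['cx'])/f,(v-p['cy'])/f,1]); o=np.array(p['position'])
    return o+d*(z-o[2])/d[2]
def proj(p,X):
    c=R.from_quat(p['orientation']).inv().apply(np.array(X)-p['position']); f=fl(p)
    return c[...,0]/c[...,2]*f+p['cx'], c[...,1]/c[...,2]*f+p['cy']
E
python3 - <<'E'
from h import *
import pickle
P={}
ims=[]
for n in ['scene','side','wrist']:
    p,im=snap(n,n+'0'); P[n]=p; print(n,p)
pickle.dump(P,open('P0.pkl','wb'))
print(manip.tips_ahead, manip.get_state())
E
```

```text
pics
scene {'fovy': 53.609798605328976, 'cx': 252.56004292193072, 'cy': 198.8899529476645, 'position': array([-387.29977635, 1094.74377098,  998.89813167]), 'orientation': array([-0.29978239,  0.83171304, -0.43719953,  0.16504699])}
side {'fovy': 56.43929235728728, 'cx': 261.4124948656944, 'cy': 194.87870141732506, 'position': array([  -3.27688384, -995.18054648,  588.26187163]), 'orientation': array([ 0.81806404, -0.16924041,  0.11565486, -0.53735729])}
wrist {'fovy': 63.37410683128843, 'cx': 257.4958497215257, 'cy': 184.6191159774179, 'position': array([549.30045068,  79.84388378, 383.92544087]), 'orientation': array([ 9.90279398e-01, -2.94870250e-04, -1.11392824e-03,  1.39087690e-01])}
22.0 {'time_s': 0.15, 'qpos': array([-1.03092958e-01,  8.77933179e-02,  1.37186659e+00,  1.52582043e-05,
        1.68358928e+00, -1.03103845e-01]), 'qvel': array([ 0.00055942, -0.00184102, -0.00547469, -0.00041965,  0.00043326,
       -0.00145265]), 'joint_efforts': array([ 1.24418581e-03, -3.40636396e+01, -3.02795255e+01,  7.18983379e-02,
        3.04441026e-02, -1.11468453e-04]), 'ee_pos': array([5.49631747e+02, 4.23622754e-02, 2.26589150e+02]), 'ee_rot': array([ 7.07102087e-01,  7.07110990e-01, -5.16402140e-04, -6.47616474e-04]), 'wrist_force': array([-0.87629752,  0.62438939,  0.17487971]), 'wrist_torque': array([-0.00462926,  0.01121695,  0.02736434]), 'grasp_force': 0.0, 'width': 93.80654894527183}
```

View pictures.

```bash
python3 -c "
import cv2
a=[cv2.imread(f'pics/{n}0.png') for n in ('scene','side')]
cv2.imwrite('pics/s0.png',cv2.resize(a[0],(800,600),interpolation=cv2.INTER_CUBIC))
cv2.imwrite('pics/s1.png',cv2.resize(a[1],(800,600),interpolation=cv2.INTER_CUBIC))"
```

```text
(no output)
```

View pics/s0.png

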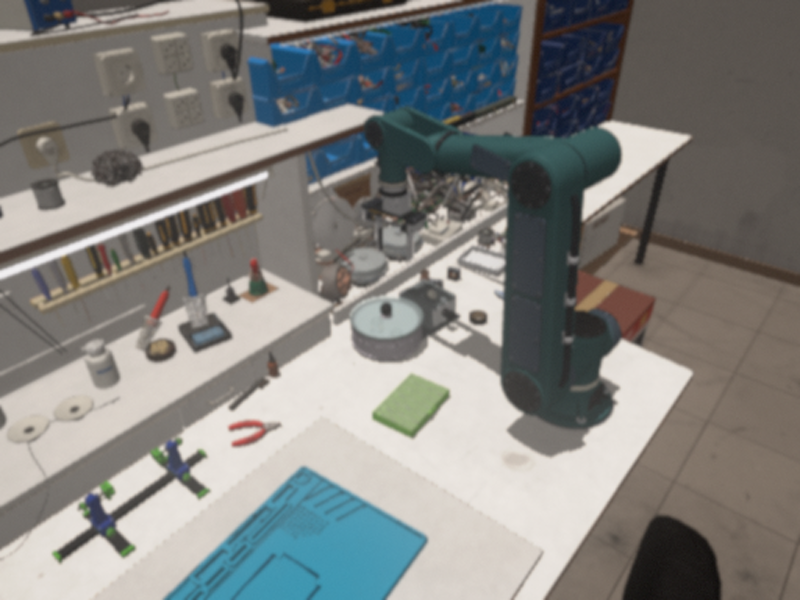

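View pics/s1.png

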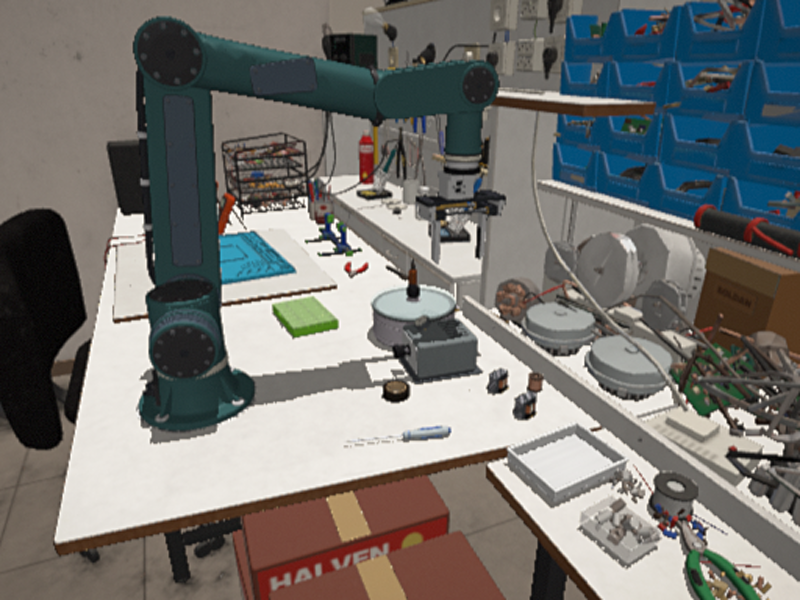

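View pics/wrist0.png

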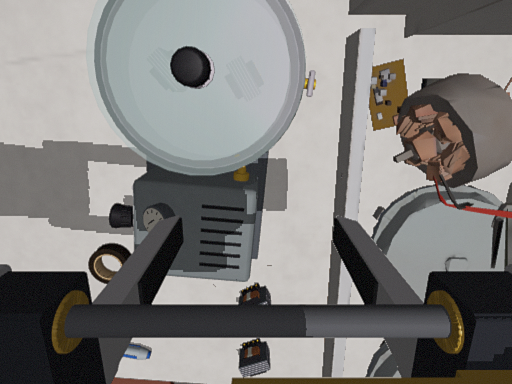

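Run:
```python
from h import *
import pickle
P=pickle.load(open('P0.pkl','rb'))
s=1/1.5625
def q(n,l,u,v,z,k=1): print(n,l,ray(P[n],u*k,v*k,z).round(0))
S=lambda l,u,v,z:q('side',l,u,v,z,s)
C=lambda l,u,v,z:q('scene',l,u,v,z,s)
W=lambda l,u,v,z:q('wrist',l,u,v,z)
W('lidknob top',188,66,122); W('lid centre by rim',199,69,86)
S('lidknob top',413,290,115);C('lidknob',386,309,115)
W('startknob',120,216,46); S('startknob',401,351,46)
W('boxcorner FR',135,274,80);W('box NearR',249,280,80);W('box BL',262,180,80)
W('t1',256,295,30);W('t2',254,355,30)
S('t1',497,381,20);S('t2',525,404,20);S('spool bottom',535,388,0);C('spool?',425,275,15)
S('tray corners',510,462,22);S('',575,428,22);S('',627,466,22);S('',557,502,22)
S('bench right edge',600,425,0);S('bench near',490,465,0)
C('tray',487,262,10)
W('ledge',352,200,0);W('ledge',352,100,0);W('ledge',330,370,0);S('ledge',500,330,0);S('ledge',610,420,0)
W('tape',110,262,19);S('tape',396,390,10);S('nippers',355,268,5);C('nippers',250,432,5)
S('sponge',305,316,15);S('sdriver',430,432,10); S('sdriver tip',345,443,10)
```

```text
wrist lidknob top [494. 102. 122.]
wrist lid centre by rim [496. 103.  86.]
side lidknob top [484.  82. 115.]
scene lidknob [478. 117. 115.]
wrist startknob [388. -55.  46.]
side startknob [394. -59.  46.]
wrist boxcorner FR [ 413. -110.   80.]
wrist box NearR [ 539. -118.   80.]
wrist box BL [553.  -2.  80.]
wrist t1 [ 546. -173.   30.]
wrist t2 [ 543. -270.   30.]
side t1 [ 538. -202.   20.]
side t2 [ 542. -291.   20.]
side spool bottom [ 612. -226.    0.]
scene spool? [ 606. -221.   15.]
side tray corners [ 425. -419.   22.]
side  [ 576. -388.   22.]
side  [ 586. -498.   22.]
side  [ 439. -519.   22.]
side bench right edge [ 646. -374.    0.]
side bench near [ 409. -391.    0.]
scene tray [ 501. -425.   10.]
wrist ledge [671. -51.   0.]
wrist ledge [661.  75.   0.]
wrist ledge [ 660. -329.    0.]
side ledge [690.  26.   0.]
side ledge [ 673. -369.    0.]
wrist tape [ 354. -131.   19.]
side tape [ 350. -140.   10.]
side nippers [505. 569.   5.]
scene nippers [500. 574.   5.]
side sponge [270. 254.  15.]
side sdriver [ 352. -287.   10.]
side sdriver tip [ 209. -258.   10.]
```

Call:
servo_tool(motion=[[[0,0,0],[0.05,-0.028,0],0.094],[[0,0,0],[0.05,-0.028,0.02],0.094],[[0,0,0],[0,0,0],0.094],[[0,0,0],[0,0,0],0.094]], force=20)

```text
time_s: 0.65
ee_pos: [494.2, 99.7, 207.6]
ee_rot: [0.707, 0.707, -0.0, 0.0]
wrist_force: [0.8, -0.8, -0.7]
width: 94.3
grasp_force: 0.0
```

Run:
```python
from h import *
import pickle
print(manip.get_state()['ee_pos'])
p,im=snap('wrist','w1'); pickle.dump(p,open('p1.pkl','wb'))
P=pickle.load(open('P0.pkl','rb'))
s=1/1.5625
for u,v in [(273,312),(310,297),(338,325),(303,340)]: print('sponge',ray(P['side'],u*s,v*s,20).round())
for u,v in [(272,372),(235,405),(262,383)]: print('bottle/knife',ray(P['scene'],u*s,v*s,0).round())
for u,v in [(230,430),(280,427)]: print('nip',ray(P['scene'],u*s,v*s,5).round())
```

```text
[494.22659641  99.72187536 207.56443737]
sponge [201. 298.  20.]
sponge [310. 357.  20.]
sponge [327. 163.  20.]
sponge [232. 118.  20.]
bottle/knife [631. 398.  -0.]
bottle/knife [605. 537.   0.]
bottle/knife [617. 443.   0.]
nip [541. 599.   5.]
nip [459. 519.   5.]
```

View pics/w1.png

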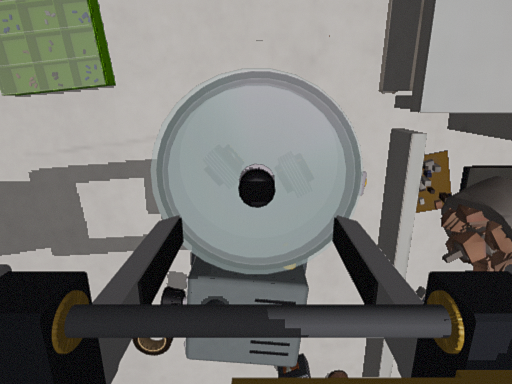

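Run:
```python
from h import *
import pickle
p=pickle.load(open('p1.pkl','rb'))
for l,u,v,z in [('knob',257,187,122),('L',152,175,86),('R',362,170,86),('T',257,68,86),('B',257,272,86),('ledge',383,95,0),('ledgeR',385,250,0),('sponge',112,85,20),('boxFR',187,358,80),('boxNR',302,366,80),('dr1',222,165,30),('dr2',295,173,30)]: print(l,ray(p,u,v,z).round())
```

```text
knob [493. 108. 122.]
L [396. 109.  86.]
R [590. 113.  86.]
T [493. 202.  86.]
B [493.   7.  86.]
ledge [635. 180.   0.]
ledgeR [659. -14.   0.]
sponge [340. 190.  20.]
boxFR [ 413. -107.   80.]
boxNR [ 544. -118.   80.]
dr1 [455. 106.  30.]
dr2 [535.  97.  30.]
```

Call:
servo_tool(motion=[[[0,0,0],[0.007,-0.001,0.03],0.07],[[0,0,0],[0,0,0.03],0.07],[[0,0,0],[0,0,0.02],0.07],[[0,0,0],[0,0,0.0136],0.07],[[0,0,0],[0,0,0],0.02],[[0,0,0],[0,0,0],0.02],[[0,0,0],[0,0,0],0.02],[[0,0,0],[0,0,0],0.02]], force=40)

```text
time_s: 1.7
ee_pos: [493.5, 107.1, 114.7]
ee_rot: [0.707, 0.707, 0.001, 0.001]
wrist_force: [0.2, -0.0, -0.1]
width: 33.5
grasp_force: 0.0
```

Call:
servo_tool(motion=[[[0,0,0],[0,0,0],0.02],[[0,0,0],[0,0,0],0.02],[[0,0,0],[0,0,0],0.02],[[0,0,0],[0,0,-0.02],0.02],[[0,0,0],[0,0,-0.03],0.02],[[0,0,0],[0,0,0],0.02]])

```text
time_s: 2.45
ee_pos: [494.0, 107.1, 165.1]
ee_rot: [0.707, 0.707, 0.001, 0.001]
wrist_force: [0.7, -0.2, -3.2]
width: 30.6
grasp_force: 40.0
```

Call:
servo_tool(motion=[[[0,0,0],[0.03,0,0],0.02],[[0,0,0],[0.05,-0.004,0],0.02],[[0,0,0],[0.05,-0.005,0],0.02],[[0,0,0],[0.05,-0.005,0.01],0.02],[[0,0,0],[0.048,0,0.03],0.02],[[0,0,0],[0,0,0.04],0.02],[[0,0,0],[0,0,0.03],0.02],[[0,0,0],[0,0,0.01],0.02],[[0,0,0],[0,0,0],0.02]])

```text
time_s: 3.58
ee_pos: [476.9, 334.4, 43.4]
ee_rot: [0.707, 0.707, -0.002, -0.001]
wrist_force: [-4.3, -0.8, 4.4]
width: 30.5
grasp_force: 40.0
```

Call:
servo_tool(motion=[[[0,0,0],[0,0,0],0.02],[[0,0,0],[0,0,0],0.07],[[0,0,0],[0,0,0],0.07],[[0,0,0],[0,0,0],0.07],[[0,0,0],[0,0,-0.03],0.07],[[0,0,0],[0,0,-0.06],0.07],[[0,0,0],[0,0,-0.06],0.07],[[0,0,0],[0,0,0],0.07]])

```text
time_s: 4.58
ee_pos: [482.2, 336.7, 201.4]
ee_rot: [0.707, 0.707, 0.007, 0.002]
wrist_force: [-0.2, 0.1, -0.9]
width: 70.2
grasp_force: 0.0
```

Call:
servo_tool(motion=[[[0,0,0],[-0.055,0,-0.02],0.07],[[0,0,0],[-0.055,0.004,-0.02],0.07],[[0,0,0],[-0.055,0.004,-0.02],0.07],[[0,0,0],[-0.055,0.003,0],0.07],[[0,0,0],[-0.055,0,0],0.07],[[0,0,0],[0,0,0],0.07],[[0,0,0],[0,0,0],0.07]])

```text
time_s: 5.45
ee_pos: [489.8, 60.3, 252.9]
ee_rot: [0.707, 0.707, -0.0, -0.001]
wrist_force: [0.1, 0.7, 0.1]
width: 70.0
grasp_force: 0.0
```

Run:
```python
from h import *
import pickle
print(manip.get_state()['ee_pos'])
p,im=snap('wrist','w2'); pickle.dump(p,open('p2.pkl','wb'))
```

```text
[489.81272792  60.25006917 252.87161179]
```

Call:
servo_tool(motion=[[[0,0,0],[-0.06,0.01,-0.02],0.07],[[0,0,0],[-0.06,0.01,-0.02],0.07],[[0,0,0],[-0.06,0.01,-0.02],0.07],[[0,0,0],[-0.06,0,0],0.07],[[0,0,0],[-0.06,0,0],0.07],[[0,0,0],[-0.03,0,0],0.07],[[0,0,0],[0,0,0],0.07],[[0,0,0],[0,0,0],0.07]])

```text
time_s: 6.5
ee_pos: [520.0, -263.9, 312.2]
ee_rot: [0.706, 0.708, 0.0, -0.0]
wrist_force: [0.8, 0.1, -0.7]
width: 69.9
grasp_force: 0.0
```

Run:
```python
from h import *
import pickle
print(manip.get_state()['ee_pos'])
p,im=snap('wrist','w3'); pickle.dump(p,open('p3.pkl','wb'))
```

```text
[ 520.03477585 -263.94775447  312.15953611]
```

View pics/w2.png

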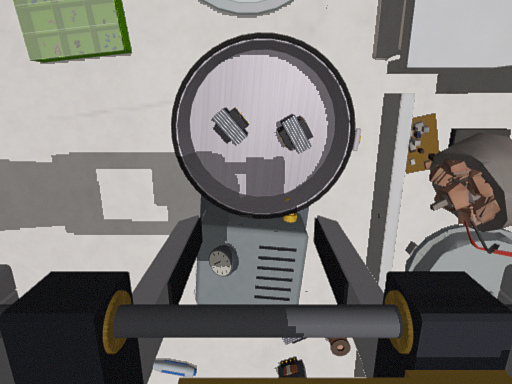

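View pics/w3.png

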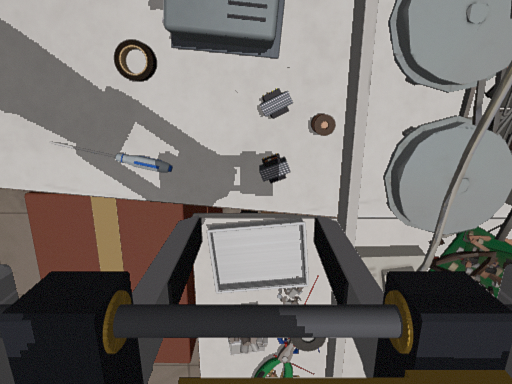

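Run:
```python
import cv2, numpy as np
a=cv2.imread('pics/w2.png');b=cv2.imread('pics/w3.png')
def c(i,u,v): 
    o=cv2.resize(i[v-25:v+25,u-33:u+33],None,fx=6,fy=6,interpolation=cv2.INTER_CUBIC)
    return o
cv2.imwrite('pics/c1.png',np.vstack([np.hstack([c(a,230,126),c(a,294,134)]),np.hstack([c(b,275,103),c(b,273,168)])]))
```

```text
(no output)
```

View pics/c1.png

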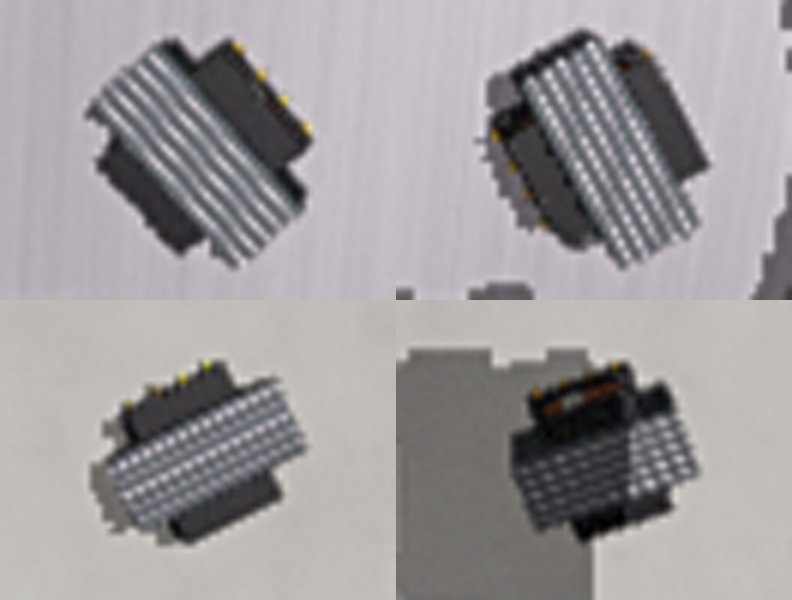

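```bash
cat >> h.py <<'E'
def core(p,ends,z):
    "ends: two px end-midpoints of the top face; returns centre, long-axis angle in (-90,90], length"
    a,b=[ray(p,*e,z)[:2] for e in ends]; d=b-a
    return ((a+b)/2).round(1), round((np.degrees(np.arctan2(d[1],d[0]))+90)%180-90,1), np.hypot(*d).round(1)
E
python3 - <<'E'
from h import *
import pickle
p2=pickle.load(open('p2.pkl','rb'));p3=pickle.load(open('p3.pkl','rb'))
def c(u,v,pts): return [(u-33+x/6,v-25+y/6) for x,y in pts]
print('dr1',core(p2,c(230,126,[(127,75),(269,234)]),50))
print('dr2',core(p2,c(294,134,[(164,57),(268,250)]),50))
print('da1',core(p3,c(275,103,[(129,195),(291,112)]),36))
print('da2',core(p3,c(273,168,[(130,199),(289,143)]),36))
print('tray',[ray(p3,u,v,22).round()[:2] for u,v in [(208,222),(303,220),(307,288),(217,292)]])
# rim ellipse
for n,uv in dict(L=(173,125),R=(354,125),T=(263,34),B=(263,217)).items(): print(n,ray(p2,*uv,76).round(1))
print('lid edge',ray(p2,245,13,15).round(), 'box', ray(p3,165,40,80).round(),ray(p3,277,52,80).round(), ray(p2,200,300,80))
print('spool',ray(p3,322,125,30).round(),'tape',ray(p3,135,61,19).round())
E
```

```text
dr1 (array([457.6, 105.6]), np.float64(-48.7), np.float64(39.9))
dr2 (array([534.6,  96.5]), np.float64(-60.1), np.float64(42.5))
da1 (array([ 545.4, -194.4]), np.float64(26.7), np.float64(40.4))
da2 (array([ 544.2, -288.6]), np.float64(20.1), np.float64(40.2))
tray [array([ 443., -373.]), array([ 590., -369.]), array([ 602., -490.]), array([ 452., -498.])]
L [399.3 110.2  76. ]
R [591.2 109.9  76. ]
T [494.5 198.2  76. ]
B [495.2   5.5  76. ]
lid edge [475. 231.  15.] box [ 413. -123.   80.] [ 542. -135.   80.] [ 417.57894937 -102.85116939   80.        ]
spool [ 609. -223.   30.] tape [ 353. -139.   19.]
```

Run:
```python
import cv2, numpy as np
a=cv2.imread('pics/w3.png')[205:305,190:322];b=cv2.imread('pics/side0.png')[262:328,318:408]
cv2.imwrite('pics/c2.png',np.hstack([cv2.resize(a,(396,300),interpolation=cv2.INTER_CUBIC),cv2.resize(b,(396,290),interpolation=cv2.INTER_CUBIC,fx=4.4,fy=4.4)[:290].copy() if 0 else cv2.copyMakeBorder(cv2.resize(b,(396,290),interpolation=cv2.INTER_CUBIC),0,10,0,0,cv2.BORDER_CONSTANT)]))
```

```text
(no output)
```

View pics/c2.png

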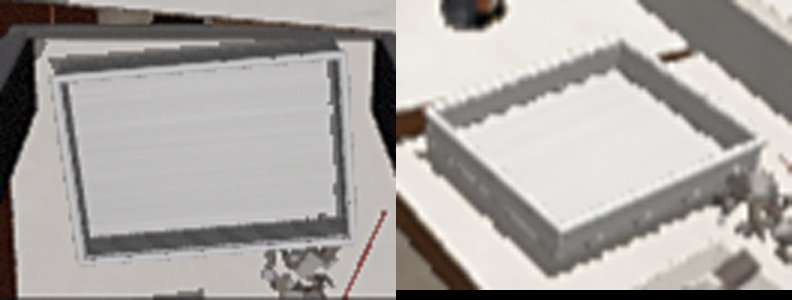

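Run:
```python
from h import *
import pickle
p3=pickle.load(open('p3.pkl','rb'));ps=pickle.load(open('P0.pkl','rb'))['side']
A=[(207.7,231),(305,222.3),(308,284.3),(216.7,291.7)]
B=[(325.3,287.5),(368.9,271.1),(401.2,294.3),(355.3,315.4)]
for a,b in zip(A,B):
    X=ray(p3,*a,22);Y=ray(ps,*b,22);
    # triangulate
    o1,o2=p3['position'],ps['position'];d1=X-o1;d2=Y-o2
    t=np.linalg.lstsq(np.c_[d1,-d2],o2-o1,rcond=None)[0]
    print(X.round(),Y.round(),(o1+d1*t[0]).round(),(o2+d2*t[1]).round())
```

```text
[ 442. -388.   22.] [ 440. -392.   22.] [ 441. -389.   20.] [ 442. -389.   20.]
[ 593. -373.   22.] [ 587. -378.   22.] [ 594. -374.   18.] [ 592. -373.   17.]
[ 603. -483.   22.] [ 597. -487.   22.] [ 603. -485.   19.] [ 601. -483.   18.]
[ 452. -497.   22.] [ 448. -503.   22.] [ 451. -500.   18.] [ 451. -499.   18.]
```

Call:
servo_tool(motion=[[[0,0,0],[0.0616,-0.0104,0],0.06],[[0,0,0],[0.0616,-0.0104,0],0.06],[[0,0,0],[0.0616,-0.0104,0],0.06],[[0,0,0],[0.0616,-0.0104,0],0.06],[[0,0,0],[0.0616,-0.0104,0],0.06],[[0,0,0],[0.0615,-0.0104,0],0.06],[[0,0,0.17],[0,0,0.03],0.06],[[0,0,0.17],[0,0,0.03],0.06],[[0,0,0.17],[0,0,0.03],0.06],[[0,0,0.17],[0,0,0.03],0.06]])

```text
time_s: 7.8
ee_pos: [456.1, 105.5, 192.0]
ee_rot: [0.903, 0.43, 0.001, 0.0]
wrist_force: [0.3, 0.5, 0.7]
width: 59.9
grasp_force: 0.0
```

Call:
servo_tool(motion=[[[0,0,0.17],[0,0,0.03],0.06],[[0,0,0],[0,0,0],0.06],[[0,0,0],[0,0,0],0.06],[[0,0,0],[0,0,0],0.06]])

```text
time_s: 8.3
ee_pos: [457.8, 104.3, 164.5]
ee_rot: [0.935, 0.354, 0.002, 0.0]
wrist_force: [-0.3, -0.6, 0.9]
width: 60.1
grasp_force: 0.0
```

```bash
cat >> h.py <<'E'
def go(x,y,z,yaw=None):
    "tool shift (m) to reach world xyz from the present pose; turn rz (rad) to bring tool y to world angle yaw (deg), shift given for before / after the turn"
    s=manip.get_state(); r=R.from_quat(s['ee_rot']); d=np.array([x,y,z])-s['ee_pos']
    a=np.degrees(np.arctan2(*r.apply([0,1,0])[[1,0]])); 
    print('pos',s['ee_pos'].round(1),'yaw',a.round(1),'shift',(r.inv().apply(d)/1000).round(4))
    if yaw is not None:
        t=(a-yaw+90)%180-90; r2=r*R.from_rotvec([0,0,np.radians(t)])
        print('rz',np.radians(t).round(3),'shift after turn',(r2.inv().apply(d)/1000).round(4),'q6',s['qpos'][5].round(2))
E
python3 - <<'E'
from h import *
go(457.6,105.6,42,-48.7)
E
```

```text
pos [457.8 104.3 164.5] yaw -48.6 shift [ 0.0004 -0.0014  0.1225]
rz 0.002 shift after turn [ 0.0004 -0.0014  0.1225] q6 0.95
```

Call:
servo_tool(motion=[[[0,0,0],[0,-0.001,0.04],0.06],[[0,0,0],[0,0,0.04],0.06],[[0,0,0],[0,0,0.03],0.06],[[0,0,0],[0,0,0.011],0.06],[[0,0,0],[0,0,0],0.06],[[0,0,0],[0,0,0],0.03],[[0,0,0],[0,0,0],0.03],[[0,0,0],[0,0,0],0.03],[[0,0,0],[0,0,0],0.03]], force=25)

```text
time_s: 9.43
ee_pos: [457.2, 104.8, 42.9]
ee_rot: [0.936, 0.353, 0.001, 0.0]
wrist_force: [-0.2, 0.7, 5.4]
width: 41.5
grasp_force: 25.0
```

Call:
servo_tool(motion=[[[0,0,0],[0,0,-0.03],0.03],[[0,0,0],[0,0,-0.05],0.03],[[0,0,0],[0,0,-0.05],0.03],[[0,0,0.157],[0,0,-0.03],0.03],[[0,0,0.157],[0,0,0],0.03],[[0,0,0.157],[0,0,0],0.03],[[0,0,0.157],[0,0,0],0.03],[[0,0,0],[0,0,0],0.03],[[0,0,0],[0,0,0],0.03]])

```text
time_s: 10.55
ee_pos: [456.0, 104.5, 201.0]
ee_rot: [0.999, 0.047, -0.0, 0.0]
wrist_force: [0.6, -0.8, -2.2]
width: 42.0
grasp_force: 25.0
```

Run:
```python
from h import *
go(487,-438,33,-84.8)
```

```text
pos [456.  104.5 201. ] yaw -84.6 shift [-0.0204  0.543   0.168 ]
rz 0.004 shift after turn [-0.0182  0.5431  0.168 ] q6 1.58
```

Call:
servo_tool(motion=[[[0,0,0],[-0.002,0.0543,0],0.03],[[0,0,0],[-0.002,0.0543,0],0.03],[[0,0,0],[-0.002,0.0543,0],0.03],[[0,0,0],[-0.002,0.0543,0],0.03],[[0,0,0],[-0.002,0.0543,0],0.03],[[0,0,0],[-0.002,0.0543,0],0.03],[[0,0,0],[-0.002,0.0543,0],0.03],[[0,0,0],[-0.002,0.0543,0],0.03],[[0,0,0],[-0.002,0.0543,0],0.03],[[0,0,0],[-0.002,0.0543,0],0.03]])

```text
time_s: 11.8
ee_pos: [486.5, -439.7, 201.0]
ee_rot: [0.999, 0.047, -0.0, -0.0]
wrist_force: [0.5, 0.5, -1.0]
width: 41.5
grasp_force: 25.0
```

Call:
servo_tool(motion=[[[0,0,0],[0,0,0.05],0.03],[[0,0,0],[0,0,0.05],0.03],[[0,0,0],[0,0,0.03],0.03],[[0,0,0],[0,0,0.02],0.03],[[0,0,0],[0,0,0],0.03],[[0,0,0],[0,0,0],0.03]])

```text
time_s: 12.55
ee_pos: [487.6, -438.9, 53.4]
ee_rot: [0.999, 0.047, 0.001, 0.001]
wrist_force: [-0.8, -0.1, -1.1]
width: 41.8
grasp_force: 25.0
```

Run:
```python
from h import *
go(487,-438,32,-84.8); s=manip.get_state(); print(s['width'],s['wrist_force'])
p,im=snap('wrist','w4'); pickle=__import__('pickle'); pickle.dump(p,open('p4.pkl','wb'))
```

```text
pos [ 487.6 -438.9   53.4] yaw -84.7 shift [-0.0006 -0.001   0.0214]
rz 0.002 shift after turn [-0.0006 -0.001   0.0214] q6 0.66
41.7637399174373 [-0.84255217 -0.0686056  -1.11473721]
```

View pics/w4.png

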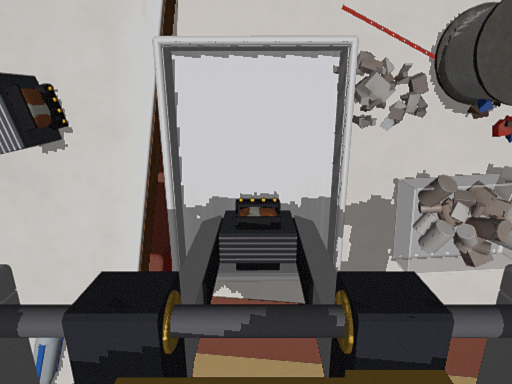

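Call:
servo_tool(motion=[[[0,0,0],[0,0,0.014],0.03],[[0,0,0],[0,0,0.007],0.03],[[0,0,0],[0,0,0],0.03],[[0,0,0],[0,0,0],0.06],[[0,0,0],[0,0,0],0.06],[[0,0,0],[0,0,0],0.06],[[0,0,0],[0,0,-0.02],0.06],[[0,0,0],[0,0,-0.06],0.06],[[0,0,0],[0,0,-0.06],0.06],[[0,0,0],[0,0,-0.06],0.06]])

```text
time_s: 13.85
ee_pos: [486.6, -437.9, 234.2]
ee_rot: [0.999, 0.046, 0.001, 0.001]
wrist_force: [0.9, -0.8, -0.5]
width: 60.2
grasp_force: 0.0
```

Run:
```python
from h import *
go(534.6,65,250,-60.1)
```

```text
pos [ 486.6 -437.9  234.2] yaw -84.7 shift [ 0.0944 -0.4963 -0.0166]
rz -0.429 shift after turn [ 0.2923 -0.412  -0.0166] q6 0.66
```

Call:
servo_tool(motion=[[[0,0,0],[0.0097,-0.0528,0],0.06],[[0,0,0],[0.0097,-0.0528,0],0.06],[[0,0,0],[0.0097,-0.0528,0],0.06],[[0,0,0],[0.0097,-0.0528,0],0.06],[[0,0,0],[0.0097,-0.0528,0],0.06],[[0,0,0],[0.0097,-0.0528,0],0.06],[[0,0,0],[0.0097,-0.0528,0],0.06],[[0,0,0],[0.0097,-0.0528,0],0.06],[[0,0,0],[0.0097,-0.0528,0],0.06],[[0,0,0],[0.0097,-0.0528,0],0.06]])

```text
time_s: 15.1
ee_pos: [534.4, 98.5, 232.4]
ee_rot: [0.999, 0.046, 0.001, 0.0]
wrist_force: [0.1, 0.6, -0.3]
width: 60.0
grasp_force: 0.0
```

Call:
servo_tool(motion=[[[0,0,-0.143],[0,0,0],0.06],[[0,0,-0.143],[0,0,0],0.06],[[0,0,-0.143],[0,0,0],0.06],[[0,0,0],[0,0,0],0.06],[[0,0,0],[0,0,0],0.06]])

```text
time_s: 15.72
ee_pos: [534.4, 96.7, 231.3]
ee_rot: [0.966, 0.257, 0.001, 0.0]
wrist_force: [0.3, 0.4, -1.1]
width: 59.7
grasp_force: 0.0
```

```bash
cat >> h.py <<'E'
def check(pic,pp,cur,pc,X,z,r=26,s=45):
    "where does the patch round world X (top at z) of the old picture lie now: shift in mm, score"
    q=np.array([[X[0]+a,X[1]+b,z] for a in(-60,60) for b in(-60,60)],float)
    A=np.stack(proj(pp,q),1).astype(np.float32)
    m=lambda h:(np.float32([[h+a*2,h-b*2] for a in(-60,60) for b in(-60,60)]))
    def rect(im,p,h):
        return cv2.warpPerspective(cv2.cvtColor(im,cv2.COLOR_BGR2GRAY),cv2.getPerspectiveTransform(np.stack(proj(p,q),1).astype(np.float32),m(h)),(2*h,2*h))
    t=rect(pic,pp,2*r); c=rect(cur,pc,2*(r+s))
    res=cv2.matchTemplate(c,t,cv2.TM_CCOEFF_NORMED); _,v,_,l=cv2.minMaxLoc(res)
    print('moved by mm',(l[0]-2*s)/2,-(l[1]-2*s)/2,'score',round(v,2)); return t,c
E
python3 - <<'E'
from h import *
import pickle
p2=pickle.load(open('p2.pkl','rb'))
p,im=snap('wrist','w5'); pickle.dump(p,open('p5.pkl','wb'))
t,c=check(cv2.imread('pics/w2.png'),p2,cv2.imread('pics/w5.png'),p,(534.6,96.5),50)
cv2.imwrite('pics/c5.png',np.hstack([cv2.copyMakeBorder(t,0,len(c)-len(t),0,0,0),c]))
go(534.6,96.5,42,-60.1)
E
```

```text
moved by mm 8.0 -0.5 score 0.62
pos [534.4  96.7 231.1] yaw -60.2 shift [-1.000e-04  2.000e-04  1.891e-01]
rz -0.002 shift after turn [-1.000e-04  2.000e-04  1.891e-01] q6 1.13
```

View pics/c5.png

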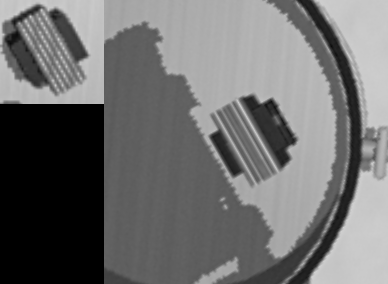

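Call:
servo_tool(motion=[[[0,0,0],[0,0,0.05],0.06],[[0,0,0],[0,0,0.05],0.06],[[0,0,0],[0,0,0.05],0.06],[[0,0,0],[0,0,0.03],0.06],[[0,0,0],[0,0,0.009],0.06],[[0,0,0],[0,0,0],0.03],[[0,0,0],[0,0,0],0.03],[[0,0,0],[0,0,0],0.03],[[0,0,0],[0,0,0],0.03]])

```text
time_s: 16.9
ee_pos: [535.8, 96.9, 43.6]
ee_rot: [0.966, 0.258, 0.002, 0.0]
wrist_force: [-0.8, -0.3, 5.3]
width: 41.7
grasp_force: 25.0
```

Call:
servo_tool(motion=[[[0,0,0],[0,0,-0.03],0.03],[[0,0,0],[0,0,-0.05],0.03],[[0,0,0],[0,0,-0.05],0.03],[[0,0,0.143],[0,0,-0.03],0.03],[[0,0,0.143],[0,0,0],0.03],[[0,0,0.143],[0,0,0],0.03],[[0,0,0],[0,0,0],0.03],[[0,0,0],[0,0,0],0.03]])

```text
time_s: 17.9
ee_pos: [534.0, 96.7, 201.0]
ee_rot: [0.999, 0.047, -0.0, 0.0]
wrist_force: [-0.2, 0.0, -2.1]
width: 42.1
grasp_force: 25.0
```

Run:
```python
from h import *
go(557,-432,33,-84.8)
```

```text
pos [534.   96.7 201. ] yaw -84.6 shift [-0.027   0.5285  0.168 ]
rz 0.004 shift after turn [-0.0249  0.5286  0.168 ] q6 1.55
```

Run:
```python
from h import *
p,im=snap('side','side1')
g=cv2.cvtColor(im,cv2.COLOR_RGB2GRAY); 
quad=np.array([(325.3,287.5),(368.9,271.1),(401.2,294.3),(355.3,315.4)])
M=np.zeros_like(g); cv2.fillConvexPoly(M,quad.astype(int),1)
ys,xs=np.where((g<70)&(M>0)); print(len(xs),xs.mean(),ys.mean(),xs.min(),xs.max())
print(proj(p,np.array([[487,-438,21.],[557,-432,21]])))
# damp: difference with start
g0=cv2.cvtColor(cv2.imread('pics/side0.png'),cv2.COLOR_BGR2GRAY)
d=cv2.absdiff(g,g0)
for X in [(545.4,-194.4,18),(544.2,-288.6,18)]:
    u,v=map(int,proj(p,np.array(X,float))); print(u,v,(d[v-15:v+15,u-12:u+12]>40).sum())
```

```text
173 350.95375722543355 297.8208092485549 343 360
(array([351.98393289, 373.2643538 ]), array([294.14675692, 285.65978619]))
318 242 284
336 258 139
```

Call:
servo_tool(motion=[[[0,0,0],[-0.0026,0.0528,0],0.03],[[0,0,0],[-0.0026,0.0528,0],0.03],[[0,0,0],[-0.0026,0.0528,0],0.03],[[0,0,0],[-0.0026,0.0528,0],0.03],[[0,0,0],[-0.0026,0.0528,0],0.03],[[0,0,0],[-0.0026,0.0528,0],0.03],[[0,0,0],[-0.0026,0.0528,0],0.03],[[0,0,0],[-0.0026,0.0528,0],0.03],[[0,0,0],[-0.0026,0.0528,0],0.03],[[0,0,0],[-0.0026,0.0528,0],0.03]])

```text
time_s: 19.2
ee_pos: [557.2, -433.1, 201.1]
ee_rot: [0.999, 0.047, -0.0, -0.0]
wrist_force: [0.9, 0.3, -1.3]
width: 41.5
grasp_force: 25.0
```

Call:
servo_tool(motion=[[[0,0,0],[0,0,0.05],0.03],[[0,0,0],[0,0,0.05],0.03],[[0,0,0],[0,0,0.04],0.03],[[0,0,0],[0,0,0.02],0.03],[[0,0,0],[0,0,0.008],0.03],[[0,0,0],[0,0,0],0.03],[[0,0,0],[0,0,0],0.03]])

```text
time_s: 20.08
ee_pos: [558.3, -432.2, 35.3]
ee_rot: [0.999, 0.047, 0.001, 0.001]
wrist_force: [-0.6, -0.2, -2.1]
width: 41.6
grasp_force: 25.0
```

Call:
servo_tool(motion=[[[0,0,0],[0,0,0],0.06],[[0,0,0],[0,0,0],0.06],[[0,0,0],[0,0,0],0.06],[[0,0,0],[0,0,-0.02],0.06],[[0,0,0],[0,0,-0.06],0.06],[[0,0,0],[0,0,-0.06],0.06],[[0,0,0],[0,0,-0.06],0.06],[[0,0,0],[-0.02,-0.06,-0.06],0.06]])

```text
time_s: 21.08
ee_pos: [539.4, -391.7, 280.2]
ee_rot: [0.999, 0.045, 0.002, 0.002]
wrist_force: [1.0, 0.7, 0.1]
width: 60.3
grasp_force: 0.0
```

Run:
```python
from h import *
go(520,-264,312,0)
```

```text
pos [ 539.4 -391.7  280.2] yaw -84.8 shift [-0.0077 -0.1288 -0.0323]
rz -1.48 shift after turn [ 0.1275 -0.0193 -0.0323] q6 0.77
```

Call:
servo_tool(motion=[[[0,0,-0.185],[0,0,0],0.06],[[0,0,-0.185],[0,0,0],0.06],[[0,0,-0.185],[0,0,0],0.06],[[0,0,-0.185],[0,0,0],0.06],[[0,0,-0.185],[0,0,0],0.06],[[0,0,-0.185],[0,0,0],0.06],[[0,0,-0.185],[0,0,0],0.06],[[0,0,-0.185],[0,0,-0.03],0.06],[[0,0,0],[0.06,-0.01,0],0.06],[[0,0,0],[0.06,-0.01,0],0.06]])

```text
time_s: 22.32
ee_pos: [518.7, -269.2, 308.2]
ee_rot: [0.707, 0.707, 0.001, 0.001]
wrist_force: [0.9, -0.1, -0.6]
width: 59.8
grasp_force: 0.0
```

Call:
servo_tool(motion=[[[0,0,0],[0.01,0,0],0.06],[[0,0,0],[0,0,0],0.06],[[0,0,0],[0,0,0],0.06]])

```text
time_s: 22.7
ee_pos: [519.0, -261.2, 306.7]
ee_rot: [0.707, 0.707, -0.0, 0.0]
wrist_force: [-0.2, 0.0, 0.1]
width: 60.1
grasp_force: 0.0
```

Run:
```python
from h import *
import pickle
p,im=snap('wrist','w6'); pickle.dump(p,open('p6.pkl','wb')); print(manip.get_state()['ee_pos'])
b=cv2.imread('pics/w6.png')
o=np.zeros((600,792,3),np.uint8)
o[:300,:396]=cv2.resize(b[78:128,242:308],None,fx=6,fy=6,interpolation=cv2.INTER_CUBIC)
o[300:,:396]=cv2.resize(b[143:193,240:306],None,fx=6,fy=6,interpolation=cv2.INTER_CUBIC)
o[:,396:]=cv2.resize(b[0:300,160:358],(396,600),interpolation=cv2.INTER_CUBIC)
cv2.imwrite('pics/c6.png',o)
```

```text
[ 518.91968769 -261.32199623  306.361242  ]
```

View pics/c6.png

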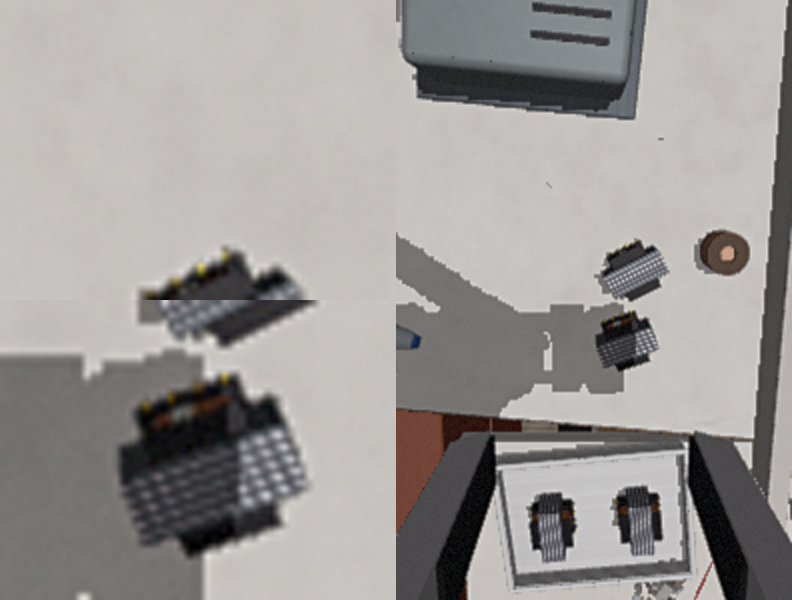

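Run:
```python
from h import *
import pickle
p=pickle.load(open('p6.pkl','rb'))
for n,e in dict(d1=[(265.75,142.25),(293.25,129.75)],d2=[(262,176.5),(289.2,166.8)]).items():
    c,a,l=core(p,e,36); print(n,c,a,l)
go(545,-235,120,24)
for u,v in [(548,533),(641,524)]: print(ray(p,(u-396)/2+160,v/2,39).round())
```

```text
d1 [ 548.4 -235.1] 24.5 41.1
d2 [ 543.9 -285.4] 20.2 40.8
pos [ 518.9 -261.3  306.4] yaw 0.0 shift [0.0264 0.0261 0.1863]
rz -0.418 shift after turn [0.0135 0.0346 0.1863] q6 -0.56
[ 485. -435.   39.]
[ 557. -427.   39.]
```

Call:
servo_tool(motion=[[[0,0,0],[0.026,0.029,0],0.054],[[0,0,-0.143],[0,0,0.03],0.054],[[0,0,-0.143],[0,0,0.05],0.054],[[0,0,-0.143],[0,0,0.05],0.054],[[0,0,0],[0,0,0.05],0.054],[[0,0,0],[0,0,0],0.054],[[0,0,0],[0,0,0],0.054]])

```text
time_s: 23.62
ee_pos: [548.8, -235.2, 128.3]
ee_rot: [0.54, 0.842, 0.0, 0.001]
wrist_force: [0.5, 0.0, -0.0]
width: 53.7
grasp_force: 0.0
```

Run:
```python
from h import *
go(548.4,-235.1,28,24.5)
```

```text
pos [ 548.8 -235.2  128.3] yaw 24.6 shift [ 0.0004 -0.0005  0.1003]
rz 0.002 shift after turn [ 0.0004 -0.0005  0.1003] q6 -0.93
```

Call:
servo_tool(motion=[[[0,0,0],[0,0,0.05],0.054],[[0,0,0],[0,0,0.03],0.054],[[0,0,0],[0,0,0.02],0.054],[[0,0,0],[0,0,0],0.054],[[0,0,0],[0,0,0],0.03],[[0,0,0],[0,0,0],0.03],[[0,0,0],[0,0,0],0.03],[[0,0,0],[0,0,0],0.03]])

```text
time_s: 24.62
ee_pos: [549.6, -235.0, 29.5]
ee_rot: [0.54, 0.842, 0.0, 0.003]
wrist_force: [-0.5, -0.5, 6.4]
width: 42.0
grasp_force: 24.9
```

Call:
servo_tool(motion=[[[0,0,0],[0,0,-0.03],0.03],[[0,0,0],[0,0,-0.05],0.03],[[0,0,0],[0,0,-0.05],0.03],[[0,0,0],[0,0,-0.05],0.03],[[0,0,0],[0,0,0],0.03]])

```text
time_s: 25.25
ee_pos: [550.0, -234.9, 212.7]
ee_rot: [0.539, 0.842, 0.0, 0.006]
wrist_force: [-0.1, -0.9, -0.6]
width: 42.1
grasp_force: 24.9
```

Run:
```python
from h import *
go(480,135,43.5)
```

```text
pos [ 550.  -234.9  212.7] yaw 24.7 shift [0.3669 0.0899 0.1665]
```

Call:
servo_tool(motion=[[[0,0,0],[0.0459,0.0112,0],0.03],[[0,0,0],[0.0459,0.0112,0],0.03],[[0,0,0],[0.0459,0.0112,0],0.03],[[0,0,0],[0.0459,0.0112,0],0.03],[[0,0,0],[0.0459,0.0112,0],0.03],[[0,0,0],[0.0459,0.0112,0],0.03],[[0,0,0],[0.0459,0.0112,0],0.03],[[0,0,0],[0.0459,0.0112,0],0.03],[[0,0,0],[0,0,0],0.03],[[0,0,0],[0,0,0],0.03]])

```text
time_s: 26.5
ee_pos: [475.2, 136.8, 205.0]
ee_rot: [0.539, 0.842, -0.001, -0.001]
wrist_force: [-1.0, 0.8, -1.6]
width: 42.2
grasp_force: 24.9
```

Run:
```python
from h import *
go(480,135,43.5)
print(manip.get_state()['width'])
```

```text
pos [475.2 136.8 205. ] yaw 24.7 shift [-0.0036  0.0041  0.1615]
42.1895940674147
```

Call:
servo_tool(motion=[[[0,0,0],[-0.0036,0.004,0.05],0.03],[[0,0,0],[0,0,0.05],0.03],[[0,0,0],[0,0,0.04],0.03],[[0,0,0],[0,0,0.015],0.03],[[0,0,0],[0,0,0.006],0.03],[[0,0,0],[0,0,0],0.03],[[0,0,0],[0,0,0],0.03]])

```text
time_s: 27.38
ee_pos: [482.3, 135.7, 47.3]
ee_rot: [0.54, 0.842, 0.001, 0.001]
wrist_force: [-0.6, -0.2, -0.8]
width: 41.6
grasp_force: 24.9
```

Call:
servo_tool(motion=[[[0,0,0],[0,0,0],0.058],[[0,0,0],[0,0,0],0.058],[[0,0,0],[0,0,0],0.058],[[0,0,0],[0,0,-0.03],0.058],[[0,0,0],[0,0,-0.05],0.058],[[0,0,0],[0,0,-0.06],0.058],[[0,0,0],[0,0,-0.06],0.058]])

```text
time_s: 28.25
ee_pos: [480.5, 135.6, 247.3]
ee_rot: [0.54, 0.842, 0.0, 0.0]
wrist_force: [1.5, 1.3, -0.3]
width: 57.9
grasp_force: 0.0
```

Run:
```python
from h import *
go(543.9,-285.4,140,20.2)
```

```text
pos [480.5 135.6 247.3] yaw 24.7 shift [-0.4089 -0.1184  0.1073]
rz 0.079 shift after turn [-0.417  -0.0859  0.1073] q6 -0.27
```

Call:
servo_tool(motion=[[[0,0,0],[-0.0511,-0.0148,0],0.056],[[0,0,0],[-0.0511,-0.0148,0],0.056],[[0,0,0],[-0.0511,-0.0148,0],0.056],[[0,0,0],[-0.0511,-0.0148,0],0.056],[[0,0,0],[-0.0511,-0.0148,0],0.056],[[0,0,0],[-0.0511,-0.0148,0],0.056],[[0,0,0],[-0.0511,-0.0148,0],0.056],[[0,0,0.079],[-0.0511,-0.0148,0.05],0.056],[[0,0,0],[0,0,0.05],0.056],[[0,0,0],[0,0,0],0.056]])

```text
time_s: 29.5
ee_pos: [540.0, -276.5, 146.8]
ee_rot: [0.573, 0.82, -0.0, -0.006]
wrist_force: [0.2, -0.6, 0.2]
width: 56.0
grasp_force: 0.0
```

Call:
servo_tool(motion=[[[0,0,0],[0,0,0],0.056],[[0,0,0],[0,0,0],0.056]])

```text
time_s: 29.75
ee_pos: [544.6, -278.0, 156.5]
ee_rot: [0.572, 0.82, 0.0, 0.003]
wrist_force: [0.9, 1.0, -0.6]
width: 56.2
grasp_force: 0.0
```

Run:
```python
from h import *
import pickle
p,im=snap('wrist','w7'); pickle.dump(p,open('p7.pkl','wb'))
go(543.9,-285.4,28,20.2)
# core top outline expected
a=np.radians(20.2); y=np.array([np.cos(a),np.sin(a)]); x=np.array([y[1],-y[0]])
Q=np.array([[*(np.array([543.9,-285.4])+i*9*x+j*21*y),36] for i,j in((-1,-1),(1,-1),(1,1),(-1,1))])
U=np.stack(proj(p,Q),1); b=cv2.imread('pics/w7.png'); cv2.polylines(b,[U.round().astype(int)],True,(0,0,255))
cv2.imwrite('pics/c7.png',b)
```

```text
pos [ 544.5 -277.9  156.2] yaw 20.2 shift [-0.0062 -0.0036  0.1282]
rz 0.0 shift after turn [-0.0062 -0.0036  0.1282] q6 -0.92
```

View pics/c7.png

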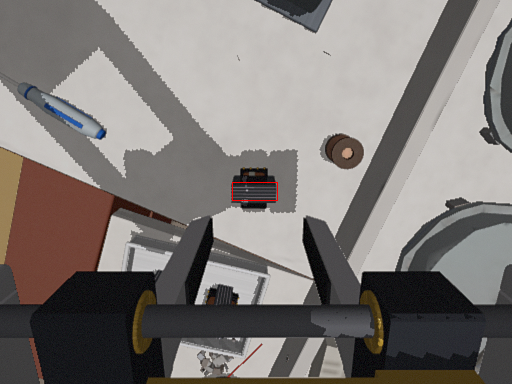

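Call:
servo_tool(motion=[[[0,0,0],[-0.0062,-0.0036,0.05],0.056],[[0,0,0],[0,0,0.05],0.056],[[0,0,0],[0,0,0.02],0.056],[[0,0,0],[0,0,0.008],0.056],[[0,0,0],[0,0,0],0.056],[[0,0,0],[0,0,0],0.03],[[0,0,0],[0,0,0],0.03],[[0,0,0],[0,0,0],0.03],[[0,0,0],[0,0,0],0.03]])

```text
time_s: 30.92
ee_pos: [542.9, -285.4, 26.7]
ee_rot: [0.572, 0.82, 0.0, 0.002]
wrist_force: [0.7, 0.3, 5.6]
width: 41.8
grasp_force: 25.0
```

Call:
servo_tool(motion=[[[0,0,0],[0,0,-0.03],0.03],[[0,0,0],[0,0,-0.05],0.03],[[0,0,0],[0,0,-0.05],0.03],[[0,0,0],[0,0,-0.05],0.03],[[0,0,0],[0,0,0],0.03],[[0,0,0],[0,0,0],0.03]])

```text
time_s: 31.68
ee_pos: [541.1, -284.4, 202.9]
ee_rot: [0.572, 0.82, -0.0, -0.001]
wrist_force: [-0.3, -1.4, -2.7]
width: 42.0
grasp_force: 25.0
```

Run:
```python
from h import *
go(507,74,43)
```

```text
pos [ 541.1 -284.4  202.9] yaw 20.2 shift [0.3479 0.0918 0.1605]
```

Call:
servo_tool(motion=[[[0,0,0],[0.0435,0.0115,0],0.03],[[0,0,0],[0.0435,0.0115,0],0.03],[[0,0,0],[0.0435,0.0115,0],0.03],[[0,0,0],[0.0435,0.0115,0],0.03],[[0,0,0],[0.0435,0.0115,0],0.03],[[0,0,0],[0.0435,0.0115,0],0.03],[[0,0,0],[0.0435,0.0115,0],0.03],[[0,0,0],[0.0435,0.0115,0],0.03],[[0,0,0],[0,0,0],0.03],[[0,0,0],[0,0,0],0.03]])

```text
time_s: 32.92
ee_pos: [507.2, 73.3, 202.4]
ee_rot: [0.572, 0.82, -0.002, -0.001]
wrist_force: [0.2, -1.0, -1.7]
width: 41.9
grasp_force: 25.0
```

Run:
```python
from h import *
go(507,74,42)
print(manip.get_state()['width'])
```

```text
pos [507.2  73.3 202.4] yaw 20.2 shift [0.0007 0.0008 0.1604]
41.93665556720281
```

Call:
servo_tool(motion=[[[0,0,0],[0,0,0.05],0.03],[[0,0,0],[0,0,0.05],0.03],[[0,0,0],[0,0,0.04],0.03],[[0,0,0],[0,0,0.02],0.03],[[0,0,0],[0,0,0],0.03],[[0,0,0],[0,0,0],0.03],[[0,0,0],[0,0,0],0.03]])

```text
time_s: 33.8
ee_pos: [509.1, 73.2, 46.0]
ee_rot: [0.573, 0.82, 0.001, 0.001]
wrist_force: [0.4, -0.7, -1.2]
width: 41.7
grasp_force: 25.0
```

Call:
servo_tool(motion=[[[0,0,0],[0,0,0],0.056],[[0,0,0],[0,0,0],0.056],[[0,0,0],[0,0,0],0.056],[[0,0,0],[0,0,-0.03],0.056],[[0,0,0],[0,0,-0.05],0.056],[[0,0,0],[0,0,-0.06],0.056],[[0,0,0],[0,0,-0.06],0.056]])

```text
time_s: 34.67
ee_pos: [507.8, 73.6, 246.5]
ee_rot: [0.572, 0.82, 0.0, 0.0]
wrist_force: [0.5, -0.3, -0.2]
width: 56.1
grasp_force: 0.0
```

Run:
```python
from h import *
go(484,215,255,0)
```

```text
pos [507.8  73.6 246.5] yaw 20.2 shift [ 0.1409  0.0265 -0.0085]
rz 0.352 shift after turn [ 0.1414 -0.0238 -0.0085] q6 -0.32
```

Call:
servo_tool(motion=[[[0,0,0.176],[0,0,-0.02],0.07],[[0,0,0.176],[0,0,-0.02],0.07],[[0,0,0],[0.045,-0.008,-0.02],0.07],[[0,0,0],[0.045,-0.008,-0.02],0.07],[[0,0,0],[0.04,-0.008,0],0.07],[[0,0,0],[0,0,0],0.07],[[0,0,0],[0,0,0],0.07]])

```text
time_s: 35.55
ee_pos: [484.1, 203.1, 324.4]
ee_rot: [0.707, 0.707, -0.0, 0.0]
wrist_force: [0.1, -0.6, 0.8]
width: 70.0
grasp_force: 0.0
```

Run:
```python
from h import *
import pickle
print(manip.get_state()['ee_pos'])
p,im=snap('wrist','w8'); pickle.dump(p,open('p8.pkl','wb'))
```

```text
[484.0891658  203.14078566 324.3856662 ]
```

View pics/w8.png

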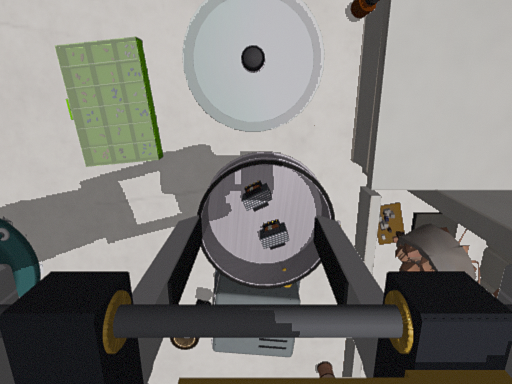

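Run:
```python
from h import *
import pickle
th=np.radians(np.arange(0,360,2))
def circ(g,p,c,r,z):
    X=np.c_[c[0]+r*np.cos(th),c[1]+r*np.sin(th),np.full(len(th),z)]
    u,v=proj(p,X); return cv2.remap(g,u.astype(np.float32)[None],v.astype(np.float32)[None],cv2.INTER_LINEAR)[0]
def fit(f,p,c0,r,z,sel,S):
    g=cv2.GaussianBlur(cv2.cvtColor(cv2.imread(f),cv2.COLOR_BGR2GRAY),(3,3),0).astype(np.float32)
    best=[]
    for dx in np.arange(-12,12.1,1):
        for dy in np.arange(-12,12.1,1):
            c=(c0[0]+dx,c0[1]+dy); d=(circ(g,p,c,r+2.5,z)-circ(g,p,c,r-2.5,z))[sel]
            best.append((np.clip(S*d,0,60).mean(),c))
    best.sort(key=lambda t:-t[0]); print(f,r,z,best[0],best[2][1],best[6][1])
deg=np.degrees(th)
for n in (2,8):
    p=pickle.load(open(f'p{n}.pkl','rb'))
    fit(f'pics/w{n}.png',p,(495,103),98.5,76,(deg<220)|(deg>320),1)
    fit(f'pics/w{n}.png',p,(495,103),91.5,76,(deg>=0),-1)
fit('pics/w8.png',p,(480,335),100,10,(deg>=0),-1)
fit('pics/w8.png',p,(480,335),16,51,(deg>=0),1)
p1=pickle.load(open('p1.pkl','rb'))
fit('pics/w1.png',p1,(493,106),16,122,(deg>=0),1)
for u,v,z in [(253,58,51)]: print(ray(p,u,v,z))
print(ray(p,257,197,50).round(),ray(p,273,235,50).round())
go(480,335,46)
```

```text
pics/w2.png 98.5 76 (np.float32(60.0), (np.float64(493.0), np.float64(102.0))) (np.float64(494.0), np.float64(100.0)) (np.float64(495.0), np.float64(100.0))
pics/w2.png 91.5 76 (np.float32(29.025206), (np.float64(492.0), np.float64(103.0))) (np.float64(496.0), np.float64(101.0)) (np.float64(493.0), np.float64(103.0))
pics/w8.png 98.5 76 (np.float32(46.751793), (np.float64(496.0), np.float64(103.0))) (np.float64(495.0), np.float64(102.0)) (np.float64(494.0), np.float64(103.0))
pics/w8.png 91.5 76 (np.float32(39.349625), (np.float64(494.0), np.float64(101.0))) (np.float64(495.0), np.float64(101.0)) (np.float64(493.0), np.float64(102.0))
pics/w8.png 100 10 (np.float32(5.5193415), (np.float64(492.0), np.float64(324.0))) (np.float64(492.0), np.float64(326.0)) (np.float64(472.0), np.float64(347.0))
pics/w8.png 16 51 (np.float32(60.0), (np.float64(476.0), np.float64(327.0))) (np.float64(476.0), np.float64(329.0)) (np.float64(477.0), np.float64(328.0))
pics/w1.png 16 122 (np.float32(60.0), (np.float64(492.0), np.float64(106.0))) (np.float64(492.0), np.float64(108.0)) (np.float64(494.0), np.float64(107.0))
[477.61240281 329.1437367   51.        ]
[483. 140.  50.] [507.  79.  50.]
pos [484.2 202.7 324.3] yaw -0.1 shift [ 0.1325 -0.0043  0.2782]
```

Call:
servo_tool(motion=[[[0,0,0],[0.05,-0.002,0.04],0.07],[[0,0,0],[0.05,-0.002,0.05],0.07],[[0,0,0],[0.032,-0.001,0.05],0.07],[[0,0,0],[0,0,0.05],0.07],[[0,0,0],[0,0,0.04],0.07],[[0,0,0],[0,0,0.02],0.07],[[0,0,0],[0,0,0],0.07],[[0,0,0],[0,0,0],0.07],[[0,0,0],[0,0,0],0.07]], force=45)

```text
time_s: 36.72
ee_pos: [480.6, 328.7, 83.4]
ee_rot: [0.707, 0.707, 0.002, 0.001]
wrist_force: [0.2, -0.5, -0.4]
width: 70.2
grasp_force: 0.0
```

Run:
```python
from h import *
go(479,335,44.5)
```

```text
pos [480.6 328.7  83.4] yaw -0.0 shift [ 0.0062 -0.0017  0.0389]
```

Call:
servo_tool(motion=[[[0,0,0],[0.0062,-0.0015,0.02],0.07],[[0,0,0],[0,0,0.018],0.07],[[0,0,0],[0,0,0],0.07],[[0,0,0],[0,0,0],0.02],[[0,0,0],[0,0,0],0.02],[[0,0,0],[0,0,0],0.02],[[0,0,0],[0,0,0],0.02],[[0,0,0],[0,0,0],0.02],[[0,0,0],[0,0,0],0.02]])

```text
time_s: 37.85
ee_pos: [478.0, 334.8, 43.8]
ee_rot: [0.707, 0.707, 0.0, 0.0]
wrist_force: [-0.6, -0.2, 1.5]
width: 30.5
grasp_force: 45.0
```

Call:
servo_tool(motion=[[[0,0,0],[0,0,-0.03],0.02],[[0,0,0],[0,0,-0.05],0.02],[[0,0,0],[0,0,-0.04],0.02],[[0,0,0],[-0.04,0.003,0],0.02],[[0,0,0],[-0.05,0.003,0],0.02],[[0,0,0],[-0.05,0.003,0],0.02],[[0,0,0],[-0.05,0.003,0],0.02],[[0,0,0],[-0.038,0.003,0],0.02],[[0,0,0],[0,0,0],0.02],[[0,0,0],[0,0,0],0.02]])

```text
time_s: 39.1
ee_pos: [492.4, 107.0, 162.6]
ee_rot: [0.707, 0.707, -0.0, -0.001]
wrist_force: [0.2, 1.1, -3.4]
width: 30.4
grasp_force: 45.0
```

Run:
```python
from h import *
go(493.3,107,114.5); s=manip.get_state(); print(s['width'],s['grasp_force'],s['wrist_force'])
go(493.3,107,114.5)
```

```text
pos [492.4 107.  162.6] yaw -0.0 shift [-0.      0.0009  0.0481]
30.37534224507693 44.99898134556133 [ 0.18347754  1.14414742 -3.39635532]
pos [492.4 107.  162.6] yaw -0.0 shift [-0.      0.0009  0.0481]
```

Call:
servo_tool(motion=[[[0,0,0],[0,0.001,0.025],0.02],[[0,0,0],[0,0,0.012],0.02],[[0,0,0],[0,0,0.005],0.02],[[0,0,0],[0,0,0],0.02],[[0,0,0],[0,0,0],0.02]])

```text
time_s: 39.72
ee_pos: [494.4, 107.0, 122.3]
ee_rot: [0.707, 0.707, 0.001, 0.001]
wrist_force: [0.6, -1.1, -4.1]
width: 30.3
grasp_force: 45.0
```

Call:
servo_tool(motion=[[[0,0,0],[0,0,0.003],0.02],[[0,0,0],[0,0,0.002],0.02],[[0,0,0],[0,0,0],0.02],[[0,0,0],[0,0,0],0.02]])

```text
time_s: 40.22
ee_pos: [493.9, 106.7, 116.5]
ee_rot: [0.707, 0.707, 0.0, 0.0]
wrist_force: [-0.3, -0.3, -4.1]
width: 30.5
grasp_force: 45.0
```

Call:
servo_tool(motion=[[[0,0,0],[0,0,0.0015],0.02],[[0,0,0],[0,0,0.001],0.02],[[0,0,0],[0,0,0],0.02],[[0,0,0],[0,0,0],0.02]])

```text
time_s: 40.72
ee_pos: [493.9, 106.8, 114.0]
ee_rot: [0.707, 0.707, 0.0, 0.0]
wrist_force: [-0.9, 0.2, -2.0]
width: 30.3
grasp_force: 45.0
```

Call:
servo_tool(motion=[[[0,0,0],[0,0,0],0.07],[[0,0,0],[0,0,0],0.07],[[0,0,0],[0,0,0],0.07],[[0,0,0],[0,0,-0.03],0.07],[[0,0,0],[0,0,-0.05],0.07],[[0,0,0],[0,0,-0.05],0.07],[[0,0,0],[-0.059,-0.028,0],0.07],[[0,0,0],[-0.059,-0.028,0],0.07],[[0,0,0],[-0.059,-0.028,0],0.07],[[0,0,0],[0,0,0],0.07]])

```text
time_s: 41.98
ee_pos: [412.3, -65.8, 244.6]
ee_rot: [0.71, 0.704, 0.0, 0.001]
wrist_force: [-0.4, 0.2, 0.8]
width: 69.9
grasp_force: 0.0
```

Call:
servo_tool(motion=[[[0,0,0],[0,0,0],0.07],[[0,0,0],[0,0,0],0.07]])

```text
time_s: 42.22
ee_pos: [414.0, -61.4, 244.0]
ee_rot: [0.706, 0.708, 0.0, -0.0]
wrist_force: [0.4, 0.7, -0.2]
width: 69.9
grasp_force: 0.0
```

Run:
```python
from h import *
import pickle
p,im=snap('wrist','w9'); pickle.dump(p,open('p9.pkl','wb'))
ps,im=snap('side','side2'); pickle.dump(ps,open('ps.pkl','wb'))
pc,im=snap('scene','scene2')
print(manip.get_state()['ee_pos'])
U=[int(t) for t in proj(p,np.array([397,-52,46.]))]; V=[int(t) for t in proj(ps,np.array([397,-55,46.]))]; print(U,V)
w=cv2.imread('pics/w9.png');s=cv2.imread('pics/side2.png')
def cr(i,x0,y0,w_,h_,W,H): return cv2.resize(i[y0:y0+h_,x0:x0+w_],(W,H),interpolation=cv2.INTER_CUBIC)
o=np.zeros((600,800,3),np.uint8)
o[:300,:400]=cr(w,U[0]-33,U[1]-25,66,50,400,300)       # ~6x
o[:300,400:]=cr(s,V[0]-33,V[1]-25,66,50,400,300)
o[300:,:400]=cv2.resize(w,(400,300))
o[300:,400:]=cr(s,215,165,120,90,400,300)
cv2.imwrite('pics/c9.png',o)
```

```text
[413.94059693 -61.47898632 243.83013686]
[243, 158] [256, 223]
```

View pics/c9.png

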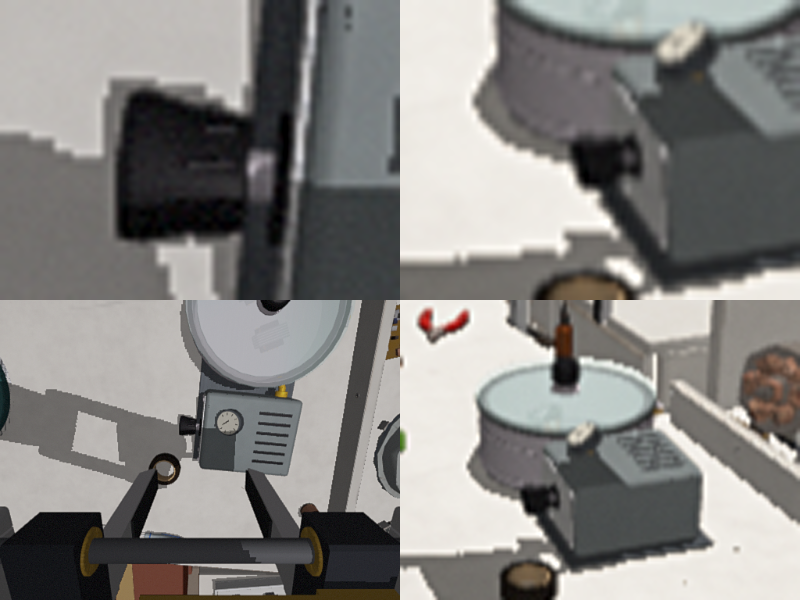

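Run:
```python
from h import *
import pickle
p=pickle.load(open('p9.pkl','rb'));ps=pickle.load(open('ps.pkl','rb'))
X=ray(p,240.2,160.5,46);Y=ray(ps,256.8,224.8,46);print(X,Y)
o1,o2=p['position'],ps['position'];d1=X-o1;d2=Y-o2
t=np.linalg.lstsq(np.c_[d1,-d2],o2-o1,rcond=None)[0]; print(o1+d1*t[0],o2+d2*t[1])
print('axis ends',ray(p,243-33+120/6.06,158-25+164/6,46),ray(p,243-33+246/6.06,158-25+169/6,46))
# lid vs rim position from w9/earlier: box edge yaw, front edge in bottom-left tile
a,b=[ray(p,u*1.28,(v-300)*1.28,80) for u,v in [(199,467),(292,477)]]; print('yaw',np.degrees(np.arctan2(*(b-a)[[1,0]])),np.hypot(*(b-a)[:2]))
go(X[0],X[1],49,84.5)
```

```text
[393.2623755  -54.26788699  46.        ] [394.31366352 -60.50137321  46.        ]
[393.11312936 -54.81001093  43.34626961] [396.19741266 -56.07294526  43.43081081]
axis ends [381.17355614 -54.08952911  46.        ] [405.34754854 -55.03850286  46.        ]
yaw -6.468883444081326 133.96700583320265
pos [413.9 -61.5 243.8] yaw 0.2 shift [ 0.0072 -0.0206  0.1948]
rz -1.472 shift after turn [0.0212 0.0052 0.1948] q6 -0.29
```

Call:
servo_tool(motion=[[[0,0,-0.185],[0,0,0],0.06],[[0,0,-0.185],[0,0,0],0.06],[[0,0,-0.185],[0,0,0],0.06],[[0,0,-0.185],[0,0,0],0.06],[[0,0,-0.185],[0,0,0],0.06],[[0,0,-0.185],[0,0,0],0.06],[[0,0,-0.185],[0,0,0],0.06],[[0,0,-0.185],[0.02,0.003,0.04],0.06],[[0,0,0],[0,0,0.04],0.06],[[0,0,0],[0,0,0],0.06]])

```text
time_s: 43.62
ee_pos: [393.0, -53.0, 160.9]
ee_rot: [0.045, 0.999, 0.001, -0.004]
wrist_force: [-0.4, 0.2, 0.0]
width: 60.0
grasp_force: 0.0
```

Call:
servo_tool(motion=[[[0,0,0],[0,0,0],0.06],[[0,0,0],[0,0,0],0.06]])

```text
time_s: 43.88
ee_pos: [396.5, -54.6, 166.1]
ee_rot: [0.045, 0.999, -0.0, 0.002]
wrist_force: [0.5, 0.3, 0.3]
width: 60.4
grasp_force: 0.0
```

Run:
```python
from h import *
go(393.5,-57,49,85)
```

```text
pos [396.5 -54.6 166.1] yaw 84.8 shift [ 0.0032 -0.0026  0.1171]
rz -0.003 shift after turn [ 0.0032 -0.0026  0.1171] q6 -1.76
```

Call:
servo_tool(motion=[[[0,0,0],[0.003,-0.002,0.03],0.06],[[0,0,0],[0,0,0.04],0.06],[[0,0,0],[0,0,0.03],0.06],[[0,0,0],[0,0,0.017],0.06],[[0,0,0],[0,0,0],0.06],[[0,0,0],[0,0,0],0.06]])

```text
time_s: 44.62
ee_pos: [393.3, -56.4, 48.6]
ee_rot: [0.045, 0.999, -0.0, 0.001]
wrist_force: [-0.7, -0.4, 1.1]
width: 60.4
grasp_force: 0.0
```

Call:
servo_tool(motion=[[[0,0,0],[0,0,0],0.02],[[0,0,0],[0,0,0],0.02],[[0,0,0],[0,0,0],0.02],[[0,0,0],[0,0,0],0.02],[[0,0,0],[0,0,0],0.02]], force=40)

```text
time_s: 45.25
ee_pos: [392.3, -54.1, 47.2]
ee_rot: [0.046, 0.999, 0.002, 0.0]
wrist_force: [0.6, 5.8, 1.6]
width: 27.4
grasp_force: 40.0
```

Call:
servo_tool(motion=[[[0,0,0],[0.003,0.002,0],0.02],[[0,0,0],[0.004,0,0],0.02],[[0,0,0],[0.004,0,0],0.02],[[0,0,0],[0.004,0,0],0.02],[[0,0,0],[0,0,0],0.02],[[0,0,0],[0,0,0],0.02]])

```text
time_s: 46.0
ee_pos: [379.0, -52.8, 47.4]
ee_rot: [0.046, 0.999, 0.0, 0.003]
wrist_force: [8.6, 0.2, -4.0]
width: 27.7
grasp_force: 40.0
```

Call:
servo_tool(motion=[[[0,0,0],[0.001,0,0],0.02],[[0,0,0],[0.001,0,0],0.02],[[0,0,0],[0,0,0],0.02],[[0,0,0],[0,0,0],0.02],[[0,0,0],[0,0,0],0.02]])

```text
time_s: 46.62
ee_pos: [377.3, -52.7, 47.4]
ee_rot: [0.046, 0.999, 0.0, 0.003]
wrist_force: [8.5, 0.3, -4.5]
width: 27.6
grasp_force: 40.0
```

Call:
servo_tool(motion=[[[0,0,0],[0,0,0],0.06],[[0,0,0],[0,0,0],0.06],[[0,0,0],[0,0,0],0.06],[[0,0,0],[0,0,0],0.06],[[0,0,0],[0,0,-0.04],0.06],[[0,0,0],[0,0,-0.06],0.06],[[0,0,0],[0,0,-0.06],0.06],[[0,0,0],[0,0,-0.04],0.06],[[0,0,0],[0,0,0],0.06],[[0,0,0],[0,0,0],0.06]])

```text
time_s: 47.88
ee_pos: [374.7, -52.4, 245.9]
ee_rot: [0.045, 0.999, 0.0, -0.001]
wrist_force: [-0.4, 0.1, -0.1]
width: 60.1
grasp_force: 0.0
```

Run:
```python
from h import *
p,im=snap('side','side3')
a=cv2.imread('pics/side0.png',0).astype(int);b=cv2.imread('pics/side3.png',0).astype(int);c=cv2.imread('pics/side2.png',0).astype(int)
for n,X in dict(knob=(394,-57,46),lid=(494,102,100),tape=(353,-137,10),spool=(609,-226,15),nippers=(502,571,5)).items():
    u,v=[int(t) for t in proj(p,np.array(X,float))]; s=np.s_[v-12:v+12,u-14:u+14]
    print(n,(abs(a-b)[s]>40).sum(),(abs(c-b)[s]>40).sum())
# tray contents vs side1-like dark blobs
g=b; quad=np.array([(325,287),(369,271),(401,294),(355,315)]); M=np.zeros(g.shape,np.uint8); cv2.fillConvexPoly(M,quad,1)
print(cv2.connectedComponentsWithStats(((g<80)&(M>0)).astype(np.uint8))[2:])
print(proj(p,np.array([[487,-438,21.],[557,-432,21]])))
```

```text
knob 61 51
lid 13 10
tape 202 108
spool 61 0
nippers 0 0
(array([[     0,      0,    512,    384, 196220],
       [   365,    278,     18,     20,    190],
       [   379,    281,      1,      1,      1],
       [   343,    287,     18,     20,    197]], dtype=int32), array([[255.29028132, 191.29819081],
       [372.35789474, 289.10526316],
       [379.        , 281.        ],
       [351.05583756, 297.91878173]]))
(array([351.98393289, 373.2643538 ]), array([294.14675692, 285.65978619]))
```

Run:
```python
from h import *
p=manip.camera_params('side')
for n,X,t in [('knob',(394,-57,46),45),('tape',(353,-137,10),60)]:
    u,v=[int(q) for q in proj(p,np.array(X,float))]
    for f in ('side0','side2','side3'):
        g=cv2.imread(f'pics/{f}.png',0)[v-13:v+13,u-15:u+15]; ys,xs=np.where(g<t); print(n,f,len(xs),xs.mean().round(1),ys.mean().round(1),xs.min(),xs.max())
```

```text
knob side0 89 15.8 15.6 10 22
knob side2 88 15.9 15.3 10 21
knob side3 87 15.9 15.6 10 22
tape side0 143 17.0 13.4 6 29
tape side2 168 16.3 13.5 6 29
tape side3 155 16.3 13.6 6 29
```

Knob is back home, tape, spool and nippers unmoved; handing in.

```bash
python3 -c "
from rig import manip
print(manip.finish_job())"
```

```text
the job is handed in; nothing more can be done
None
```

The job is handed in at about 48 s, with no verdict returned. Both dried transformers are in the tray and both damp ones (only two were there) were on the chamber floor before I closed it. The lid is back on the rim. The start knob was pulled about 15 mm by arm travel and sprang back home, and the spool, tape and nippers were not moved.

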